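# Pack the pressure meter into its case and close the lid

### The job

Take the handheld pressure meter off its sloping stand and lay it, display up, in its pocket in the open case, with its two brass ports in the small notch at the end of the pocket, so that it lies flat on the pocket's floor and nothing stands above the case's rim; lay it down, do not drop it. Then, with the meter let go, close the lid gently until it is fully shut (leave the latches undone), and leave the joiners in their bays and everything else on the bench where it is.

Things in the scene. Friction and masses are not known exactly. Their poses are not given: they have to be found in the camera images.
- meter: Handheld pressure meter, dark grey, blue ends, body 150 (x) x 54 (y) x 34 (z) mm, 0.2 to 0.4 kg, balanced at mid-length. Origin: centre of its back; x to the end with two brass ports, z out of the display. The ports (11 mm thick, 26 mm apart, mid-thickness) stick out 18 mm beyond the +x end. Starts on the stand, display up, ports uphill, sloping 30 degrees. Grip across the 54 mm at mid-length.
- stand: White stand, fixed. Its 40 mm wide plate slopes up at 30 degrees towards its +x; a 16 mm lip at the lower end stops the meter, whose sides overhang the plate by 7 mm each. Origin: centre of its underside; foot 150 x 90 mm, 90 mm high. The meter's origin starts at (5, 0, 60) mm in this frame, up to 3 mm off in y.
- case: Orange hinged instrument case with black foam, fixed. Origin: centre of its underside; x along its 290 mm length, y across its 205 mm width towards the hinge, z up. Rim 60 mm above the bench, walls 5 mm, foam top at 50 mm. A carrying handle sticks out 25 mm on the -y side, below the rim, between two undone latches.
- pocket (a point): Centre of the floor of the meter's pocket, 20 mm above the bench, 30 mm below the foam top, 40 mm below the rim; axes as the case's. 158 (x) x 62 (y) mm: 4 mm of play round the meter's body. On both long sides, at mid-length, a finger recess 70 mm (x) by 30 mm (y) goes 4 mm below this floor. With the meter home its back is on this floor, its display 6 mm below the rim.
- port_notch (a point): Middle of the floor of the notch for the ports at the pocket's +x end, 46 mm wide (y), 26 mm long (x), 20 mm above the bench, 92 mm from the pocket's centre. The other end has none: the meter put in the wrong way round stands above the rim and keeps the lid from closing.
- lid (a joint): Angle of the lid, rad: 0 fully shut on the rim, 1.57 upright; starts at 1.45 to 1.75, about upright. Stiff friction hinge: it stays where it is left at any angle and takes about 1 to 4 N near its front edge to close; it stops at 0 on the rim.
- hinge_line (a point): Middle of the lid's hinge line, on the case's +y long side at rim height; axes as the case's, hinge along x. The lid is a slab 290 x 205 mm, 30 mm thick, reaching 205 mm from the hinge line to its front edge; its inner face lies in the plane through the hinge line, its outer face 30 mm outside it (shut: 90 mm above the bench).
- lid_front (a point): Middle of the outer corner edge of the lid's front side, moving with the lid: 205 mm from the hinge line along the lid, on the outer face.
- joiner_a: Red anodised hose joiner, 78 mm long, 32 mm thick, lying loose in one of the two bays of the foam beside the hinge. Origin under its middle, on the bay's floor 22 mm above the bench; stays there.
- joiner_b: Plain aluminium hose joiner, the same, in the other bay; stays there.
- coupler: Blue coupler tube, 70 mm across, 76 mm high, standing. Origin: centre of its underside. Bystander.
- clamp: Steel hose clamp, ring 76 mm across, 19 mm high, with a bolt block on one side, lying. Origin: ring's centre, underside. Bystander.
- valve: Red blow-off valve, 68 mm across, 92 mm high, with an outlet on one side, standing. Origin: centre of its underside. Bystander.
- gauge_box: Yellow boxed gauge, 88 x 88 x 85 mm. Origin: centre of its underside. Bystander.
- gauge: Round black gauge, 60 mm across, 54 mm high, dial up. Origin: centre of its underside. Bystander.
- driver: Red-handled screwdriver, 190 mm long, lying. Bystander.
Not all that is in view belongs to the job. Of the things like the meter, leave any that is pink; of the rest the larger one is meant.

How it is judged:
On the way:
1. the meter lies flat on the floor of its pocket, ports in the notch, below the rim, let go, with the lid still open (x of meter in the frame of pocket between -0.007 and 0.007 m and y of meter in the frame of pocket between -0.007 and 0.007 m and z of meter in the frame of pocket below 0.004 m and angle between meter's own z axis and vertical below 0.05 rad and contact force between the fingers and meter below 0.1 N and value of joint lid above 1 rad), for 0.2 s.
At the end, for the whole second after the job is handed in: Lid shut to within 0.03 rad; meter still, in its pocket, ports in the notch: within 7 mm of the pocket's centre lengthways and across, back within 4 mm of its floor, level within 0.05 rad; both joiners within 25 mm of where they lay (value of joint lid below 0.03 rad and x of meter in the frame of pocket between -0.007 and 0.007 m and y of meter in the frame of pocket between -0.007 and 0.007 m and z of meter in the frame of pocket below 0.004 m and angle between meter's own z axis and vertical below 0.05 rad and linear speed of meter below 0.02 m/s and distance of each of joiner_a, joiner_b from where it was at the start of the episode below 0.025 m); the robot touches nothing.
It fails at once if the meter is dropped (faster than 0.5 m/s with no finger on it) (contact force between the fingers and meter below 0.05 N and linear speed of meter above 0.5 m/s).
It fails at once if the lid is slammed (closing faster than 2 rad/s) (velocity of joint lid below -2 rad/s).
It fails at once if a bystander on the bench is moved more than 30 mm (distance of any of coupler, clamp, valve, gauge_box, gauge, driver from where it was at the start of the episode above 0.03 m).
It also fails if it takes over 58 s, if anything falls off the work surface, if the arm or the gripper's body presses on something with over 40 N, if the wrist force passes 120 N, or if a joint passes its speed limit or range.

### The arm

A 6-joint arm with a two-finger parallel gripper is mounted at the origin on the work surface. World frame = base frame: x ahead of the robot, y to its left, z up, the work surface at z = 0. Lengths are in m, angles in rad, forces in N, time in s.
With the tool pointing down it reaches from about 0.325 to 0.85 m from the base axis. Payload 4.4 kg.
Tool frame: the origin (TCP) lies at the very end of the fingers, on their centre line; the grasp point (between the pads) lies 19 mm behind it; z points along the fingers, y is the direction in which the jaws open and shut (so a half turn about z gives the same grasp; the last joint's range is limited). The gripper opens to 94 mm and grips with 3 to 60 N. Pads are 16 mm wide; open, the fingers measure 119 mm over their backs; the gripper's body (75 mm by 177 mm) begins 78 mm behind the grasp point.
Start: joints at [1.135, 0.207, 1.542, -0, 1.393, -0.15], TCP at [0.162, 0.552, 0.205] pointing down, gripper open.
Joint ranges: [-2.73, 2.73], [-0.86, 2.22], [0.23, 2.46], [-1.11, 4.25], [0.08, 2.63], [-2.82, 2.82]. Speed limits (rad/s): [2.79, 2.79, 3.14, 3.14, 3.14, 3.14].

### API

Orientations are given as a rotation vector (axis times angle).
In Python, from workcell import manip gives the robot as it stands.
- The arm moves only by the shell command python3 -m inch 'ROWS'. ROWS is JSON, one flat list of numbers, 7 for each row, row after row: the turn, a rotation vector about the tool's x, y, z in degrees, then the shift along the tool's x, y, z in mm, then the gripper command: -1 is shut, 1 is fully open, values between are in proportion. In form: [wx, wy, wz, tx, ty, tz, fingers, wx, wy, wz, tx, ty, tz, fingers, ...]. A call has 1 to 8 rows; each row is the pose to reach, as a shift and turn from the pose commanded when the call began, along the tool's axes at that moment; what a row does not reach only later rows make up. A row lasts 1/8 s, in which the tool goes at most 62.5 mm and 10.7 degrees, less where a joint would pass 70% of its speed; a pose out of reach is approached as far as the arm can. A call with a gripper value outside its range is refused whole. The fingers move at their own pace and stop on an object; the grip force is fixed at half the most. Time passes only in rows, so rows that repeat a pose let the fingers close. It gives the time, the measured TCP pose, the force and the opening at its end, in the units of the state.
- manip.get_state(): the state, without advancing time (a new reading comes with each control period).
- manip.get_image(name): name is "side" or "top"; returns the picture (420x560x3 uint8, red, green, blue); there is no depth.
- manip.get_calibration(name): a dict with "fx", "fy", "cx", "cy" (pixels), "R" (3x3) and "t" (3): a world point X has camera coordinates R X + t. Camera axes: x right, y down, z forward; pixel columns grow to the right and rows downward; lengths in m; the calibration is good to about 2 mm. A picture is of the moment at which its call begins. get_calibration takes no time and is no camera call.
- manip.job_done(): hands the job in, once; it reports no verdict.
The state is a dict: "t": time; "qpos": joint angles; "joint_velocities": joint speeds; "joint_efforts": joint torques, N m; "position": TCP position; "tool_rot": TCP orientation; "contact_force": force on the tool from outside, world axes, zero at the start; "wrist_torque": the same for the moment, N m; "grip_width": opening from 0.0 (shut) to 1.0 (fully open).
Only numpy, scipy, OpenCV 4.12 (cv2) and the standard library are available. Lean on these libraries where they do the work, as an engineer would, in place of code of your own. Each camera call takes 0.05 s, during which the arm holds its last target. There are 200 camera calls.

## Working session

There is one attempt and no reset: what is moved stays moved. The work goes in short steps, Python scripts to look and compute and a shell command to move; the robot and the scene stay as the last step left them, time stands still between calls to the robot, and variables do not carry over. Pictures are saved under pics/ and viewed, about 8 in all and at most 12, crops included, and the job is handed in when it is done.

```bash
mkdir -p pics; python3 - <<'E'
from workcell import manip
import cv2
for n in("side","top"):
    cv2.imwrite(f"pics/{n}0.png",cv2.cvtColor(manip.get_image(n),cv2.COLOR_RGB2BGR))
    c=manip.get_calibration(n);print(n,c)
print(manip.get_state())
E
```

```text
side {'fx': 418.8561827797448, 'fy': 418.8561827797448, 'cx': 284.051001308412, 'cy': 206.32740361309865, 'R': array([[ 0.76108625, -0.64831099, -0.02099011],
       [-0.36034934, -0.39568322, -0.8447385 ],
       [ 0.53934782,  0.65048263, -0.5347675 ]]), 't': array([-0.40879976,  0.25597857,  0.98267258])}
top {'fx': 433.14370002737377, 'fy': 433.14370002737377, 'cx': 276.0042822459038, 'cy': 206.24783273305886, 'R': array([[ 6.58234457e-03, -9.99977333e-01,  1.41663317e-03],
       [-9.97240415e-01, -6.66907661e-03, -7.39396857e-02],
       [ 7.39474574e-02, -9.26027363e-04, -9.97261709e-01]]), 't': array([-0.01791848,  0.52816445,  1.15214884])}
{'t': 0.1, 'qpos': array([ 1.13450581e+00,  2.07366544e-01,  1.54279694e+00, -2.76953262e-05,
        1.39348426e+00, -1.50547534e-01]), 'joint_velocities': array([ 0.00043752, -0.0011247 , -0.00512706, -0.00130972, -0.00013613,
        0.00072024]), 'joint_efforts': array([ 4.66571273e-04, -3.71866429e+01, -2.82292503e+01,  7.01847696e-02,
        3.12380015e-02, -2.63935749e-05]), 'position': array([0.16181218, 0.55100803, 0.2043956 ]), 'tool_rot': array([-4.47229823e-01, -3.10902073e+00,  3.10197626e-03]), 'contact_force': array([0.47553058, 0.56374064, 0.04807778]), 'wrist_torque': array([ 0.00518545, -0.01837274, -0.05440928]), 'grip_width': 1.0009911238839535}
```

View pics/top0.png

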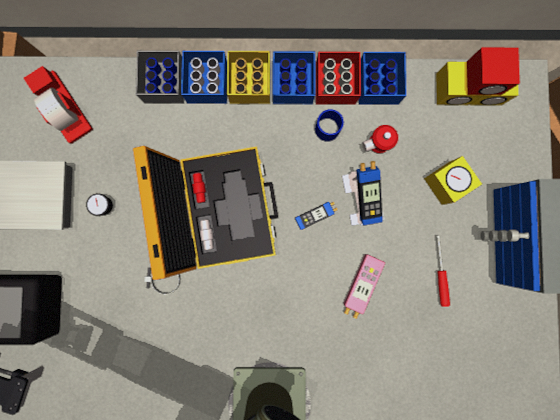

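View pics/side0.png

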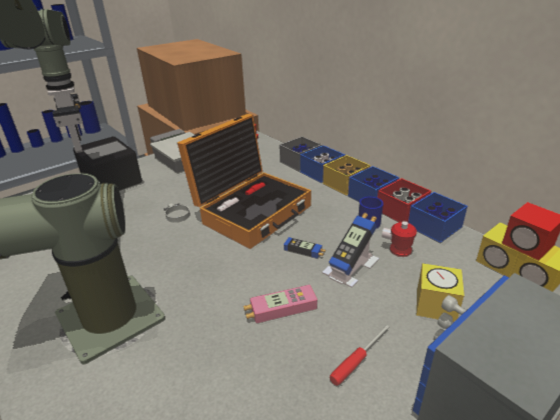

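Meter-like things in the top view: large blue-ended one on the white stand at (368,193), small blue one at (315,215), and pink one at (363,285). The one on the stand fits, being larger than the other non-pink one and sitting on the stand. I'll confirm this in an enlarged crop and measure from it too.

```bash
python3 - <<'E'
import cv2,numpy as np
a=cv2.imread("pics/top0.png")
cv2.imwrite("pics/c1.png",cv2.resize(a[135:285,130:280],None,fx=4,fy=4,interpolation=cv2.INTER_CUBIC))
b=cv2.resize(a[150:240,290:395],None,fx=6,fy=6,interpolation=cv2.INTER_CUBIC)
cv2.imwrite("pics/c2.png",b)
E
```

```text
(no output)
```

View pics/c1.png

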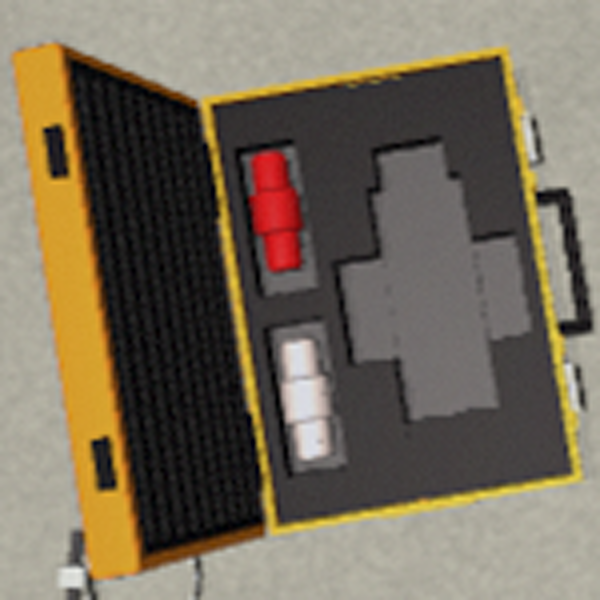

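View pics/c2.png

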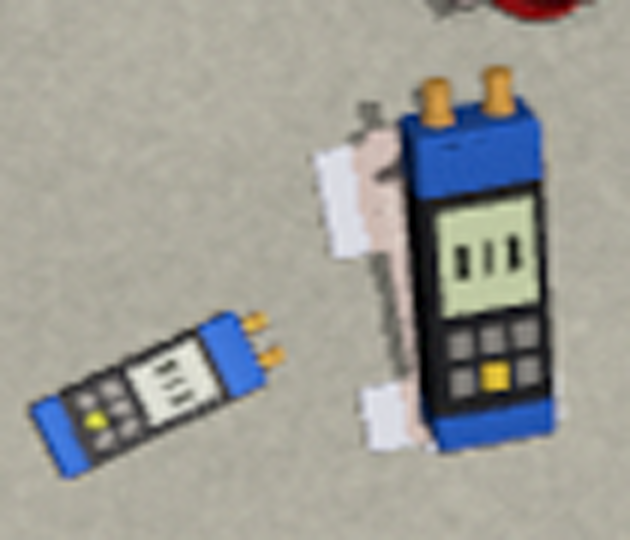

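The crop confirms that the meter on the stand is the larger non-pink one (ports up, about (368,193)). The case has its notch toward the image top, hinge on the left and handle on the right. Next I'll fit poses and check them with wireframe overlays.

```bash
cat > h.py <<'E'
import cv2,numpy as np
from workcell import manip
from scipy.optimize import least_squares
from scipy.spatial.transform import Rotation as Ro
C={n:manip.get_calibration(n) for n in("side","top")}
def proj(n,X):
    c=C[n];p=np.atleast_2d(X)@np.array(c["R"]).T+c["t"]
    return np.c_[c["fx"]*p[:,0]/p[:,2]+c["cx"],c["fy"]*p[:,1]/p[:,2]+c["cy"]]
def case2w(q,P): # q x,y,yaw
    return np.asarray(P)@Ro.from_euler('z',q[2]).as_matrix().T+[q[0],q[1],0]
def meterR(yaw): return Ro.from_euler('ZY',[yaw,-np.pi/6]).as_matrix()
def meter2w(q,P): return np.asarray(P)@meterR(q[2]).T+[q[0],q[1],.060]
def box(x0,x1,y0,y1,z0,z1):
    v=np.array([[x,y,z] for x in(x0,x1) for y in(y0,y1) for z in(z0,z1)])
    return v,[(i,i^b) for i in range(8) for b in(1,2,4) if i<i^b]
E
cat > fit.py <<'E'
from h import *
m=1e-3
f1=lambda u:130-.375+np.array(u)/4+[0,5]
f2=lambda u:290-.42+np.array(u)/6+[0,-140]
rim=[(507,48),(580,480),(270,533),(205,100)]
RC=np.array([(145,-102.5,60),(-145,-102.5,60),(-145,102.5,60),(145,102.5,60)])*m
pk=[(498,407),(460,177),(516,235),(530,333),(440,138),(374,152),(337,263),(352,360)]
PC=np.array([(-79,-31),(79,-31),(35,-61),(-35,-61),(105,-23),(105,23),(35,61),(-35,61)])*m
PC=np.c_[PC,np.full(8,.05)]
def r(q):
    a=proj("top",case2w(q,RC))-f1(rim); b=proj("top",case2w(q,PC+[q[3],q[4],0]))-f1(pk)
    return np.r_[a.ravel(),b.ravel()]
s=least_squares(r,[.55,.13,.1,0,0]);q=s.x;print("case",q,np.round(s.fun,1))
mp=[(540,122),(553,432),(437,450),(435,82),(498,70)]
MP=np.array([(75,-27,34),(-75,-27,34),(-75,27,34),(93,13,20),(93,-13,20)])*m
s2=least_squares(lambda g:(proj("top",meter2w(g,MP))-f2(mp)).ravel(),[.5,-.25,0]);g=s2.x
print("meter",g,np.round(s2.fun,1))
np.savez("fit.npz",q=q,g=g)
E
cat > ov.py <<'E'
from h import *
d=np.load("fit.npz");q,g=d["q"],d["g"]
out=[]
for n,roi in(("top",(130,140,260,150)),("side",(180,110,260,180))):
    im=cv2.imread(f"pics/{n}0.png");k=3
    x,y,w,h=roi; im=cv2.resize(im[y:y+h,x:x+w],None,fx=k,fy=k,interpolation=cv2.INTER_CUBIC)
    def dr(V,E,c):
        p=np.round(((proj(n,V)-[x,y])*k+k/2)*8).astype(int)
        for i,j in E: cv2.line(im,tuple(map(int,p[i])),tuple(map(int,p[j])),c,1,cv2.LINE_AA,3)
    v,e=box(-.145,.145,-.1025,.1025,0,.06);dr(case2w(q,v),e,(0,255,0))
    for b in((-.079,.079,-.031,.031),(.079,.105,-.023,.023)):
        v,e=box(*b,.02,.05);dr(case2w(q,v+[q[3],q[4],0]),e,(255,255,0))
    v,e=box(-.075,.075,-.027,.027,0,.034);dr(meter2w(g,v),e,(0,255,255))
    v,e=box(.075,.093,-.0185,.0185,.0115,.0225);dr(meter2w(g,v),e,(0,0,255))
    cv2.imwrite(f"pics/ov_{n}.png",im); out.append(im)
cv2.imwrite("pics/ov.png",cv2.resize(np.vstack(out),None,fx=.77,fy=.77,interpolation=cv2.INTER_AREA)[:,:800] if 0 else np.vstack(out)[:,:])
E
python3 fit.py; python3 ov.py
```

```text
case [ 0.52335194  0.1129976   0.17356333 -0.01072791 -0.02563649] [ 0.5 -0.5  0.5  0.5 -0.2  0.6 -0.8 -0.7  0.3  0.7  0.1 -0.9 -0.  -0.9
  0.8  0.7  0.5 -0.2 -0.1 -0.8 -0.9 -0.3 -0.5  1.7]
meter [ 0.56243719 -0.2523626   0.17508724] [ 0.3 -0.9  0.4  0.4 -0.5  0.8 -0.  -0.2 -0.2  0. ]
```

View pics/ov_side.png

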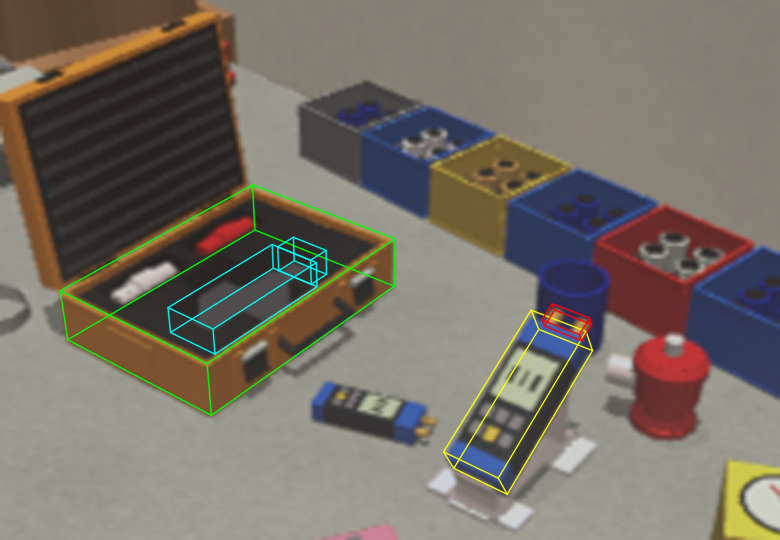

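View pics/ov_top.png

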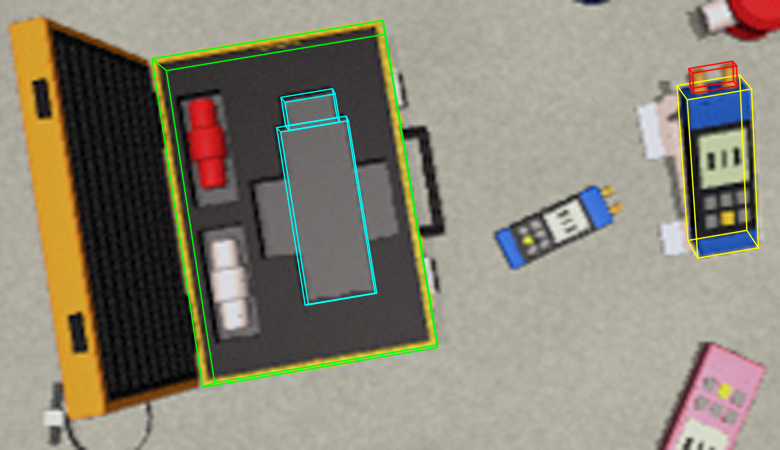

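The overlays fit both views to within a few mm: the case and pocket in cyan/green, the meter in yellow. Next, the lid angle and the first move's rows.

```bash
cat > plan.py <<'E'
from h import *
d=np.load("fit.npz");q,g=d["q"],d["g"]
def tool(ax,az): # tool with y = jaw dir, from meter-like x,z axes
    ax=np.array(ax,float);az=np.array(az,float);return np.c_[-ax,np.cross(az,ax),-az]
def yawR(y,pitch=0):
    M=Ro.from_euler('ZY',[y,-pitch]).as_matrix();return tool(M[:,0],M[:,2])
def rows(*T):
    s=manip.get_state();R0=Ro.from_rotvec(s["tool_rot"]).as_matrix();p0=s["position"]
    print("at",np.round(p0,4),"t",s["t"],"F",np.round(s["contact_force"],1),"grip",round(s["grip_width"],3))
    for R,p in T:
        print(np.round(Ro.from_matrix(R0.T@R).as_rotvec(degrees=True),2),np.round(1e3*R0.T@(np.array(p)-p0),1))
P=case2w(q,[q[3],q[4],.02])
E
python3 - <<'E'
from plan import *
# lid: inner front corners in crop1: (65,47); outer front corners (15,48),(90,578)
f1=lambda u:130-.375+np.array(u)/4+[0,5]
def L(th,x,out): 
    y=.1025-.205*np.cos(th)+out*np.sin(th); z=.06+.205*np.sin(th)+out*np.cos(th); return case2w(q,[x,y,z])
for th in(1.45,1.55,1.65,1.75): print(th,proj("top",L(th,.145,0))-f1((65,47)),proj("top",L(th,.145,.03))-f1((15,48)),proj("top",L(th,-.145,.03))-f1((90,578)),proj("top",L(th,-.145,0))-f1((142,570)))
print("pocket",P)
M=meterR(g[2]);R=yawR(g[2],np.pi/6);zm=M[:,2];o=np.array([g[0],g[1],.06])
s=manip.get_state();p=s["position"]
rows((Ro.from_rotvec(s["tool_rot"]).as_matrix(),p+[0,0,.2]),(R,o+.12*zm+[0,0,.14]),(R,o+.13*zm),(R,o+.001*zm))
E
```

```text
1.45 [[24.82289272 -6.51851266]] [[23.24507864 -4.88875106]] [[24.6203973  -3.48323379]] [[25.93387331 -3.99259232]]
1.55 [[15.29947169 -5.12320299]] [[13.96690274 -3.16396238]] [[15.10053505 -1.90259027]] [[16.2294063  -2.31374086]]
1.65 [[ 5.99140592 -3.51069086]] [[ 5.13104387 -1.25973791]] [[ 5.98986122 -0.43701818]] [[ 6.69994613 -0.71027775]]
1.75 [[-2.94805933 -1.70778084]] [[-3.12230498  0.79082918]] [[-2.565345    0.89047954]] [[-2.49615298  0.79119911]]
pocket [0.51721245 0.08589364 0.02      ]
at [0.1618 0.551  0.2044] t 0.1 F [0.5 0.6 0. ] grip 1.001
[0. 0. 0.] [ 1.e-01 -4.e-01 -2.e+02]
[ -7.02 -29.51 -25.76] [-557.1 -684.8  -98.3]
[ -7.02 -29.51 -25.76] [-552.6 -686.7   33.1]
[ -7.02 -29.51 -25.76] [-610.4 -657.8  144.7]
```

```bash
python3 -m inch '[0,0,0,0,0,-100,1, 0,0,0,0,0,-200,1, 0,0,-6,-70,-85,-200,1, 0,0,-12,-140,-171,-200,1, 0,-3,-16,-209,-257,-200,1, 0,-6,-20,-280,-342,-200,1, -3,-12,-25,-340,-410,-200,1, -5,-20,-25,-400,-490,-180,1]'; python3 - <<'E'
from plan import *
M=meterR(g[2]);R=yawR(g[2],np.pi/6);zm=M[:,2];o=np.array([g[0],g[1],.06])
rows((R,o+.12*zm+[0,0,.10]),(R,o+.12*zm))
E
```

```text
t: 1.1
position: [0.3044, 0.2169, 0.3934]
tool_rot: [-0.217, 2.772, 0.05]
contact_force: [0.2, -0.4, 0.6]
grip_width: 1.003
at [0.3044 0.2169 0.3934] t 1.1 F [ 0.2 -0.4  0.6] grip 1.003
[-0.04 -9.21 -1.08] [ -68.6 -506.   160.5]
[-0.04 -9.21 -1.08] [ -33.1 -506.7  254. ]
```

```bash
python3 -m inch '[0,-3,-1,-10,-63,16,1, 0,-6,-1,-20,-126,36,1, 0,-9.2,-1.1,-28,-190,56,1, 0,-9.2,-1.1,-36,-253,78,1, 0,-9.2,-1.1,-45,-316,100,1, 0,-9.2,-1.1,-55,-380,120,1, 0,-9.2,-1.1,-62,-443,140,1, 0,-9.2,-1.1,-68.6,-506,160.5,1]' ; python3 - <<'E'
from plan import *
M=meterR(g[2]);R=yawR(g[2],np.pi/6);zm=M[:,2];o=np.array([g[0],g[1],.06])
rows((R,o+.10*zm),(R,o+.04*zm),(R,o+.001*zm))
E
```

```text
t: 2.1
position: [0.4815, -0.2135, 0.2754]
tool_rot: [-0.226, 2.616, 0.061]
contact_force: [0.5, 0.5, 0.9]
grip_width: 0.997
at [ 0.4815 -0.2135  0.2754] t 2.1 F [0.5 0.5 0.9] grip 0.997
[-0.03 -0.35 -0.14] [ 43.7 -52.4 123.3]
[-0.03 -0.35 -0.14] [ 43.3 -52.4 183.3]
[-0.03 -0.35 -0.14] [ 43.1 -52.4 222.3]
```

```bash
python3 -m inch '[0,-0.3,0,20,-25,40,1, 0,-0.3,0,43,-52,80,1, 0,-0.3,0,43,-52,80,1, 0,-0.3,0,43,-52,80,1]' ; cat > look.py <<'E'
from plan import *
import sys
n,x,y,w,h,k,f=sys.argv[1:8];x,y,w,h=map(int,(x,y,w,h));k=float(k)
im=cv2.cvtColor(manip.get_image(n),cv2.COLOR_RGB2BGR)
cv2.imwrite("pics/raw_"+f,im)
cv2.imwrite("pics/"+f,cv2.resize(im[y:y+h,x:x+w],None,fx=k,fy=k,interpolation=cv2.INTER_CUBIC))
E
python3 - <<'E'
from plan import *
M=meterR(g[2]);R=yawR(g[2],np.pi/6);zm=M[:,2];o=np.array([g[0],g[1],.06])
rows((R,o+.10*zm),(R,o+.04*zm),(R,o+.001*zm))
E
python3 look.py side 260 130 180 180 3.3 grasp.png
```

```text
t: 2.6
position: [0.5025, -0.2533, 0.1935]
tool_rot: [-0.205, 2.633, 0.053]
contact_force: [0.3, 0.5, -0.3]
grip_width: 0.998
at [ 0.5025 -0.2533  0.1935] t 2.6 F [ 0.3  0.5 -0.3] grip 0.998
[-0.52 -1.24 -0.97] [14.4 -9.3 45.6]
[-0.52 -1.24 -0.97] [ 13.1  -8.8 105.6]
[-0.52 -1.24 -0.97] [ 12.3  -8.4 144.6]
```

View pics/grasp.png

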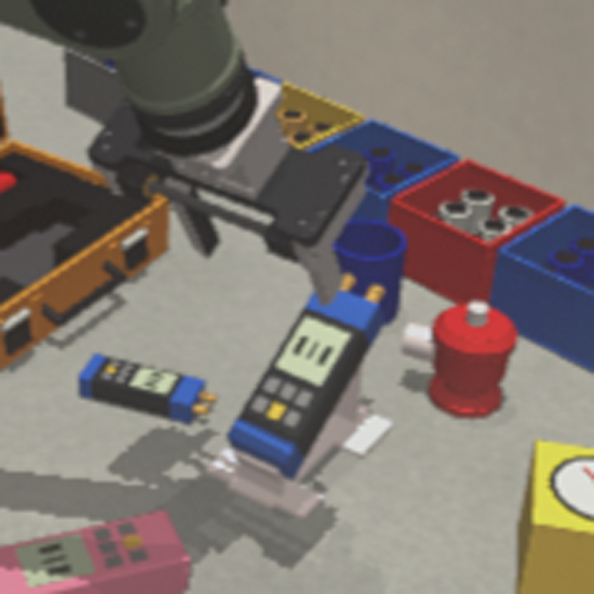

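The picture shows the gripper above the meter, tilted to match it and jaws astride. It still needs to go about 13 mm downhill and 9 mm sideways, as computed. I'll correct that, then descend.

```bash
python3 -m inch '[-0.5,-1.2,-1,14,-9,25,1, -0.5,-1.2,-1,14,-9,45,1, -0.5,-1.2,-1,14,-9,45,1, -0.5,-1.2,-1,14,-9,45,1,-0.5,-1.2,-1,14,-9,45,1]' ; cat > gr.py <<'E'
from plan import *
M=meterR(g[2]);R=yawR(g[2],np.pi/6);zm=M[:,2];o=np.array([g[0],g[1],.06])
rows((R,o+.04*zm),(R,o+.001*zm))
E
python3 gr.py
```

```text
t: 3.28
position: [0.5243, -0.2525, 0.1572]
tool_rot: [-0.203, 2.637, 0.047]
contact_force: [-0.6, 0.2, 0.9]
grip_width: 1.0
at [ 0.5243 -0.2525  0.1572] t 3.275 F [-0.6  0.2  0.9] grip 1.0
[-0.79 -1.5  -1.01] [14.3 -5.9 63.4]
[-0.79 -1.5  -1.01] [ 13.3  -5.4 102.4]
```

```bash
python3 -m inch '[0,0,0,0,0,0,1, 0,0,0,0,0,0,1]'; python3 gr.py; python3 -c "
from h import *
s=manip.get_state();print(s['qpos'],s['joint_velocities'])"
```

```text
t: 3.52
position: [0.524, -0.2521, 0.1558]
tool_rot: [-0.203, 2.639, 0.049]
contact_force: [0.6, -0.1, -0.3]
grip_width: 1.002
at [ 0.524  -0.2521  0.1558] t 3.525 F [ 0.6 -0.1 -0.3] grip 1.002
[-0.7  -1.57 -1.06] [13.3 -6.5 62.4]
[-0.7  -1.57 -1.06] [ 12.2  -6.  101.4]
[-0.84075326  0.05309946  1.91621817  0.51154938  0.94999307 -2.82023912] [ 0.00090691  0.0053172   0.00163868  0.0008706  -0.00239797 -0.00011983]
```

Joint 6 is at its limit (-2.82), so that grasp orientation is blocked. I'll turn the tool half a turn about its axis for the mirrored grasp.

```bash
python3 -m inch '[0,0,10,0,0,-20,1, 0,0,20,0,0,-20,1, 0,0,30,0,0,-20,1, 0,0,40,0,0,-20,1, 0,0,50,0,0,-20,1, 0,0,60,0,0,-20,1, 0,0,70,0,0,-20,1, 0,0,80,0,0,-20,1]'; python3 -m inch '[0,0,10,0,0,0,1, 0,0,20,0,0,0,1, 0,0,30,0,0,0,1, 0,0,40,0,0,0,1, 0,0,50,0,0,0,1, 0,0,60,0,0,0,1, 0,0,70,0,0,0,1, 0,0,80,0,0,0,1]'
sed -i 's/^def rows/def flip(R): return R@np.diag([-1,-1,1.])\ndef rows/' plan.py; sed -i 's/R=yawR(g\[2\],np.pi\/6)/R=flip(yawR(g[2],np.pi\/6))/; $a print(manip.get_state()["qpos"])' gr.py; python3 gr.py
```

```text
t: 4.53
position: [0.5145, -0.2533, 0.173]
tool_rot: [1.606, 2.228, 0.487]
contact_force: [-0.4, -0.3, -0.4]
grip_width: 1.0
t: 5.52
position: [0.5145, -0.2533, 0.1731]
tool_rot: [2.908, 0.737, 0.756]
contact_force: [0.2, -0.5, -0.3]
grip_width: 0.997
at [ 0.5145 -0.2533  0.1731] t 5.525 F [ 0.2 -0.5 -0.3] grip 0.997
[ 0.38  1.69 18.59] [-14.6   1.9  82.1]
[ 0.38  1.69 18.59] [-13.4   1.8 121.1]
[-0.85862919  0.01525341  1.91517008  0.50174439  0.99270336 -0.01638886]
```

```bash
python3 -m inch '[0.2,0.8,9.3,-7,1,20,1, 0.4,1.7,18.6,-14.6,2,50,1, 0.4,1.7,18.6,-14.6,2,70,1, 0.4,1.7,18.6,-14.6,2,70,1, 0.4,1.7,18.6,-14.6,2,70,1]'; python3 gr.py
```

```text
t: 6.15
position: [0.5375, -0.2572, 0.1061]
tool_rot: [-2.981, -0.271, -0.8]
contact_force: [-0.2, -0.9, 0.4]
grip_width: 0.999
at [ 0.5375 -0.2572  0.1061] t 6.15 F [-0.2 -0.9  0.4] grip 0.999
[ 0.02 -0.04  0.36] [-1.  -0.4 12.6]
[ 0.02 -0.04  0.36] [-1.  -0.5 51.6]
[-0.84645011  0.16007076  1.93065301  0.60183989  0.8537744   0.18530665]
```

```bash
python3 -m inch '[0,0,0.3,-1,-0.5,20,1, 0,0,0.3,-1,-0.5,38,1, 0,0,0.3,-1,-0.5,51.5,1, 0,0,0.3,-1,-0.5,51.5,1, 0,0,0.3,-1,-0.5,51.5,1]'; python3 gr.py;python3 look.py side 290 160 120 120 5 grasp2.png
```

```text
t: 6.78
position: [0.5619, -0.2524, 0.061]
tool_rot: [-2.98, -0.263, -0.8]
contact_force: [0.5, 0.2, -0.2]
grip_width: 0.997
at [ 0.5619 -0.2524  0.061 ] t 6.775 F [ 0.5  0.2 -0.2] grip 0.997
[ 0.03 -0.05  0.06] [ -0.    0.1 -38.9]
[ 0.03 -0.05  0.06] [-0.1  0.   0.1]
[-0.80115977  0.2705732   1.91274523  0.64865817  0.75613817  0.15834664]
```

View pics/grasp2.png

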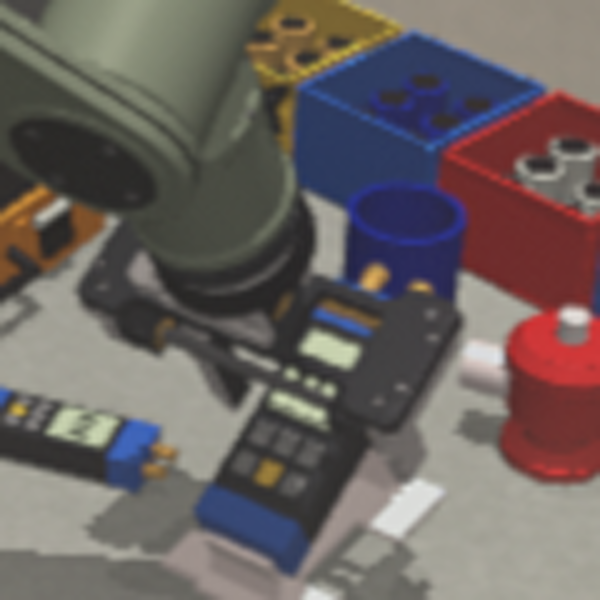

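The jaws are astride the meter at mid-length. Closing.

```bash
python3 -m inch '[0,0,0,0,0,0,0.5, 0,0,0,0,0,0,0.2, 0,0,0,0,0,0,-1, 0,0,0,0,0,0,-1, 0,0,0,0,0,0,-1, 0,0,0,0,0,0,-1]'; python3 gr.py
```

```text
t: 7.58
position: [0.5621, -0.2529, 0.0607]
tool_rot: [-2.981, -0.262, -0.8]
contact_force: [1.3, -3.5, -0.6]
grip_width: 0.573
at [ 0.5621 -0.2529  0.0607] t 7.575 F [ 1.3 -3.5 -0.6] grip 0.573
[ 0.09 -0.05  0.05] [  0.   -0.5 -39.1]
[ 0.09 -0.05  0.05] [-0.  -0.5 -0.1]
[-0.80119123  0.27144894  1.91233751  0.64874721  0.75472021  0.15811112]
```

Grip width 0.573 = 53.9 mm: the meter is held. Now lift and work out the carry.

```bash
python3 -m inch '[0,0,0,0,0,-20,-1, 0,0,0,15,0,-55,-1, 0,0,0,40,0,-100,-1, 0,0,0,65,0,-140,-1, 0,0,0,65,0,-140,-1]'; cat > pl.py <<'E'
from plan import *
R=flip(yawR(q[2]))
rows((R,P+[0,0,.18]),(R,P+[0,0,.08]),(R,P+[0,0,.001]))
print(manip.get_state()["qpos"])
E
python3 pl.py
```

```text
t: 8.2
position: [0.5495, -0.2557, 0.2178]
tool_rot: [-2.983, -0.266, -0.806]
contact_force: [-0.5, -0.1, -4.2]
grip_width: 0.571
at [ 0.5495 -0.2557  0.2178] t 8.2 F [-0.5 -0.1 -4.2] grip 0.571
[  0.29 -30.21   0.26] [  16.4 -342.1   27.8]
[  0.29 -30.21   0.26] [ -33.9 -342.7  114.2]
[  0.29 -30.21   0.26] [ -73.6 -343.1  182.5]
[-0.82495744  0.02261372  1.81908342  0.5064745   1.05085945  0.36744303]
```

```bash
python3 -m inch '[0,-4,0,2,-45,4,-1, 0,-8,0,4,-90,8,-1, 0,-12,0,6,-135,12,-1, 0,-16,0,8,-180,16,-1, 0,-21,0,10,-225,20,-1, 0.1,-25,0.1,12,-270,23,-1, 0.2,-30,0.2,15,-310,26,-1, 0.3,-30.2,0.3,16.4,-342,27.8,-1]';python3 -m inch '[0,0,0,0,0,0,-1,0,0,0,0,0,0,-1,0,0,0,0,0,0,-1]'; python3 pl.py;python3 look.py side 180 90 200 150 4 place.png
```

```text
t: 9.2
position: [0.5139, 0.0894, 0.1939]
tool_rot: [-3.122, -0.273, 0.019]
contact_force: [-0.3, -0.4, -3.5]
grip_width: 0.574
t: 9.57
position: [0.5153, 0.0863, 0.197]
tool_rot: [-3.124, -0.267, 0.009]
contact_force: [-0.2, -0.1, -3.4]
grip_width: 0.571
at [0.5153 0.0863 0.197 ] t 9.575 F [-0.2 -0.1 -3.4] grip 0.571
[-0.37  0.31 -0.16] [ 1.8  0.7 -3. ]
[-0.37  0.31 -0.16] [ 2.3  1.3 97. ]
[-0.37  0.31 -0.16] [  2.8   1.9 176. ]
[-0.00345338  0.1062298   1.67477771  0.00557141  1.36705565  1.39538596]
```

View pics/place.png

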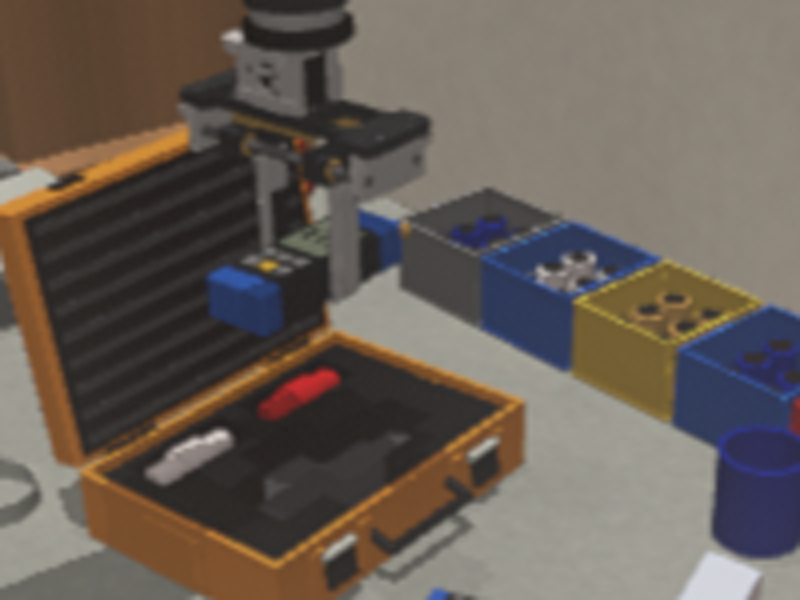

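The meter is held level, display up, ports toward +x, over the pocket. I'll check how it sits in the gripper from its near-end corners.

```bash
python3 - <<'E'
from plan import *
s=manip.get_state();T=Ro.from_rotvec(s["tool_rot"]).as_matrix();M=np.c_[T[:,0],-T[:,1],-T[:,2]]
V=np.array([(-75,27,34),(-75,27,0),(-75,-27,0),(-75,-27,34)])*1e-3
px=np.array([(210,270),(212,312),(278,333),(285,290)])/4+[180-.4,90-.4]
f=lambda d:(proj("side",(V+d)@M.T+s["position"])-px)
print(f([0,0,-.001]))
print(least_squares(lambda d:f(d).ravel(),[0,0,0]).x)
# sub: x, z only with pitch
print(least_squares(lambda d:(proj("side",(V@Ro.from_euler('y',d[2]).as_matrix().T+[d[0],0,d[1]])@M.T+s["position"])-px).ravel(),[0,0,0]).x)
E
python3 - <<'E'
import sys
sys.argv=["","top","0","0","10","10","1","t.png"]
from plan import *
im=cv2.cvtColor(manip.get_image("top"),cv2.COLOR_RGB2BGR);cv2.imwrite("pics/top1.png",im)
x,y,w,h,k=190,120,100,150,4
c=cv2.resize(im[y:y+h,x:x+w],None,fx=k,fy=k,interpolation=cv2.INTER_CUBIC)
s=manip.get_state();T=Ro.from_rotvec(s["tool_rot"]).as_matrix();M=np.c_[T[:,0],-T[:,1],-T[:,2]]
for b,col in(((-.075,.075,-.027,.027,0,.034),(0,255,255)),((.075,.093,-.0185,.0185,.0115,.0225),(0,0,255))):
    v,e=box(*b);p=((proj("top",(v-[0,0,.001])@M.T+s["position"])-[x,y])*k+k/2).round().astype(int)
    for i,j in e: cv2.line(c,tuple(map(int,p[i])),tuple(map(int,p[j])),col,1,cv2.LINE_AA)
cv2.imwrite("pics/ovtop1.png",c)
E
```

```text
[[-0.6294124   0.02509999]
 [-0.1588119   0.49326025]
 [-2.85735512  0.84202581]
 [-5.38107267  0.42793758]]
[-0.07453969 -0.08820761  0.05736503]
[ 0.00563033 -0.01287615  0.13456295]
```

View pics/ovtop1.png

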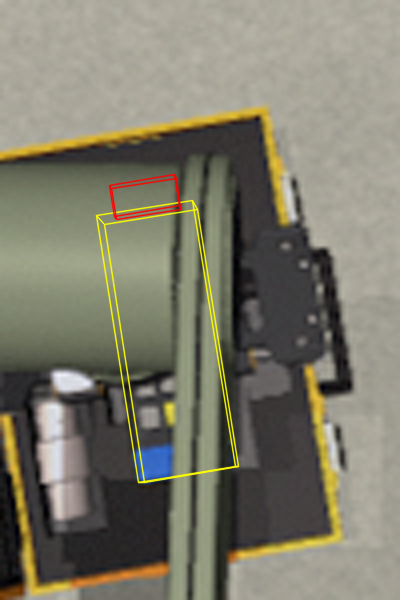

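The left corners in the side view and the near end in the top view agree with the assumed in-hand pose to about 1–2 mm. The right corners in the side view are ambiguous because the cap wraps round. Lowering.

```bash
python3 -m inch '[-0.4,0.3,-0.2,2,1,30,-1, -0.4,0.3,-0.2,2,1,70,-1, -0.4,0.3,-0.2,2.3,1.3,105,-1, -0.4,0.3,-0.2,2.3,1.3,120,-1, -0.4,0.3,-0.2,2.3,1.3,120,-1,-0.4,0.3,-0.2,2.3,1.3,120,-1]'; python3 pl.py
```

```text
t: 10.42
position: [0.5196, 0.0869, 0.0799]
tool_rot: [3.129, 0.275, 0.008]
contact_force: [0.8, 0.3, -2.7]
grip_width: 0.574
at [0.5196 0.0869 0.0799] t 10.425 F [ 0.8  0.3 -2.7] grip 0.574
[ 0.07 -0.3   0.1 ] [  -1.9    0.7 -120.2]
[ 0.07 -0.3   0.1 ] [ -2.5   0.6 -20.2]
[ 0.07 -0.3   0.1 ] [-2.9  0.5 58.8]
[ 1.53671596e-03  2.42952715e-01  1.77933763e+00 -2.62126343e-04
  1.11392524e+00  1.39715830e+00]
```

```bash
python3 -m inch '[0,-0.3,0.1,-2.5,0.6,0,-1, 0,-0.3,0.1,-2.7,0.6,10,-1, 0,-0.3,0.1,-2.8,0.6,25,-1, 0,-0.3,0.1,-2.9,0.5,38,-1, 0,-0.3,0.1,-2.9,0.5,45,-1,0,-0.3,0.1,-2.9,0.5,45,-1,0,-0.3,0.1,-2.9,0.5,45,-1]'; python3 pl.py
```

```text
t: 11.3
position: [0.5151, 0.086, 0.033]
tool_rot: [3.129, 0.273, -0.006]
contact_force: [1.9, -0.5, -4.4]
grip_width: 0.575
at [0.5151 0.086  0.033 ] t 11.3 F [ 1.9 -0.5 -4.4] grip 0.575
[0.03 0.23 0.02] [   1.4    0.6 -167. ]
[0.03 0.23 0.02] [  1.8   0.6 -67. ]
[0.03 0.23 0.02] [ 2.1  0.5 12. ]
[ 5.22036493e-04  3.11261894e-01  1.80847990e+00 -1.43362068e-03
  1.02565724e+00  1.39814723e+00]
```

```bash
python3 -m inch '[0,0.1,0,1.5,0.5,4,-1, 0,0.1,0,1.5,0.5,7,-1, 0,0.1,0,1.5,0.5,9,-1, 0,0.1,0,1.5,0.5,10,-1, 0,0.1,0,1.5,0.5,10,-1]'; python3 pl.py
```

```text
t: 11.92
position: [0.5167, 0.0858, 0.023]
tool_rot: [3.129, 0.273, -0.003]
contact_force: [0.5, 0.9, -3.4]
grip_width: 0.575
at [0.5167 0.0858 0.023 ] t 11.925 F [ 0.5  0.9 -3.4] grip 0.575
[0.03 0.11 0.01] [ 2.00e-01  1.00e-01 -1.77e+02]
[0.03 0.11 0.01] [  0.4   0.  -77. ]
[0.03 0.11 0.01] [ 0.5 -0.   2. ]
[-1.95765703e-04  3.29121867e-01  1.81058098e+00 -1.03432561e-03
  1.00366908e+00  1.39733526e+00]
```

```bash
python3 -m inch '[0,0.1,0,0.3,0,1,-1, 0,0.1,0,0.3,0,2,-1, 0,0.1,0,0.3,0,2.5,-1, 0,0.1,0,0.3,0,2.5,-1]'; python3 pl.py
```

```text
t: 12.42
position: [0.517, 0.0858, 0.0205]
tool_rot: [3.129, 0.273, -0.0]
contact_force: [0.1, -0.4, -3.6]
grip_width: 0.577
at [0.517  0.0858 0.0205] t 12.425 F [ 0.1 -0.4 -3.6] grip 0.577
[0.03 0.   0.02] [ 2.000e-01  1.000e-01 -1.795e+02]
[0.03 0.   0.02] [  0.2   0.  -79.5]
[0.03 0.   0.02] [ 0.2 -0.  -0.5]
[-2.85740840e-04  3.32709960e-01  1.81228907e+00 -7.07659332e-04
  9.96541852e-01  1.39705176e+00]
```

```bash
python3 -m inch '[0,0,0,0,0,0.7,-1, 0,0,0,0,0,1.2,-1, 0,0,0,0,0,1.2,-1]'; python3 -m inch '[0,0,0,0,0,0.7,-1, 0,0,0,0,0,1,-1, 0,0,0,0,0,1,-1]'
```

```text
t: 12.8
position: [0.5172, 0.0859, 0.0202]
tool_rot: [3.129, 0.273, 0.0]
contact_force: [-3.0, 0.1, 6.0]
grip_width: 0.57
t: 13.18
position: [0.5173, 0.0859, 0.0202]
tool_rot: [3.129, 0.273, 0.0]
contact_force: [-6.0, -0.3, 12.1]
grip_width: 0.573
```

Floor contact (12 N). Relieve the pressure, open partway, check.

```bash
python3 -m inch '[0,0,0,0,0,-1.8,-1, 0,0,0,0,0,-1.8,-1, 0,0,0,0,0,-1.8,0.3, 0,0,0,0,0,-1.8,0.5, 0,0,0,0,0,-1.8,0.5]'; python3 pl.py;python3 -m inch '[0,0,0,0,0,-15,0.5, 0,0,0,0,0,-50,0.5, 0,0,0,0,0,-100,0.5, 0,0,0,0,0,-150,0.5,0,0,0,0,0,-210,0.5, 0,0,0,0,0,-260,0.5, 0,0,0,0,0,-260,0.5]'
```

```text
t: 13.8
position: [0.5173, 0.0859, 0.0202]
tool_rot: [3.129, 0.273, 0.001]
contact_force: [0.8, -0.4, 0.7]
grip_width: 0.748
at [0.5173 0.0859 0.0202] t 13.8 F [ 0.8 -0.4  0.7] grip 0.748
[ 0.03 -0.03  0.01] [ 0.000e+00  1.000e-01 -1.798e+02]
[ 0.03 -0.03  0.01] [ -0.    0.  -79.8]
[ 0.03 -0.03  0.01] [-0.1 -0.  -0.8]
[-2.96541475e-04  3.33448647e-01  1.81212661e+00 -6.20039301e-04
  9.95477426e-01  1.39701552e+00]
t: 14.68
position: [0.5203, 0.0861, 0.2873]
tool_rot: [3.128, 0.273, 0.021]
contact_force: [-0.3, -0.2, -0.8]
grip_width: 0.749
```

```bash
cat > ov2.py <<'E'
from plan import *
im=cv2.cvtColor(manip.get_image("side"),cv2.COLOR_RGB2BGR);cv2.imwrite("pics/side2.png",im)
x,y,w,h,k=185,120,140,135,5
c=cv2.resize(im[y:y+h,x:x+w],None,fx=k,fy=k,interpolation=cv2.INTER_CUBIC)[:600]
for b,col in(((-.075,.075,-.027,.027,.034,.034),(0,255,255)),((.075,.093,-.0185,.0185,.0225,.0225),(0,0,255))):
    v,e=box(*b);p=((proj("side",case2w(q,v+[q[3],q[4],.02]))-[x,y])*k+k/2).round().astype(int)
    for i,j in e: cv2.line(c,tuple(map(int,p[i])),tuple(map(int,p[j])),col,1,cv2.LINE_AA)
cv2.imwrite("pics/placed.png",c)
E
python3 ov2.py
```

```text
(no output)
```

View pics/placed.png

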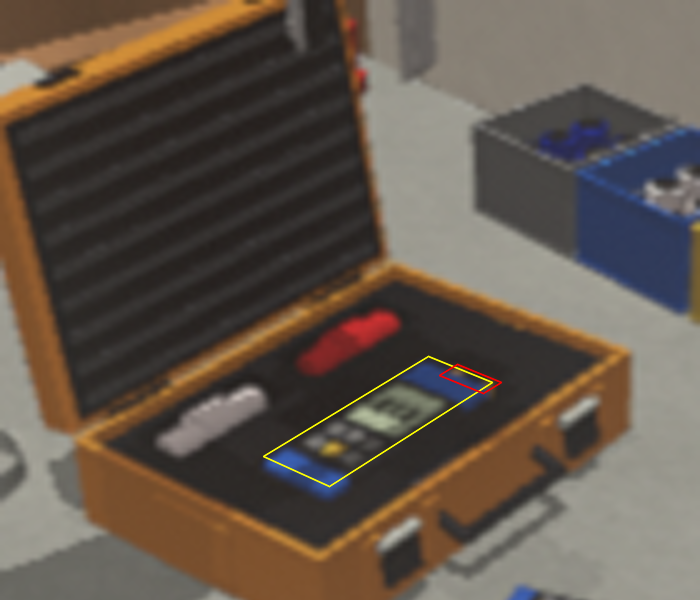

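The placed picture shows the meter seated flush in its pocket, ports in the notch at (465,380), and both joiners in their bays. The wireframe matches, allowing for the 4 mm of body standing above the foam. Now to the lid: close the fingers, go up and over, then behind the lid.

```bash
cat > lid.py <<'E'
from plan import *
import sys
R=flip(yawR(q[2]))
def lidp(th,r=.185,c=.0125,press=0):
    y=.1025-r*np.cos(th)+(.03-press)*np.sin(th)+c*min(1,max(0,th/.15)); z=.06+r*np.sin(th)+(.03-press)*np.cos(th)
    return case2w(q,[0,y,z])
s=manip.get_state();p=(s["position"]-[q[0],q[1],0])@Ro.from_euler('z',q[2]).as_matrix();print("case frame",np.round(p,4))
T=[]
for a in sys.argv[1:]:
    v=[float(t) for t in a.split(",")]
    T.append((R,lidp(v[0],press=v[1] if len(v)>1 else 0) if len(v)<3 else case2w(q,v)))
rows(*T)
E
python3 lid.py 0,-.0256,.38 0,.22,.38 0,.22,.235
```

```text
case frame [-0.0095 -0.0257  0.2838]
at [0.5185 0.0861 0.2838] t 14.725 F [-0.5 -0.3 -0.5] grip 0.75
[ 0.1  -0.39  0.02] [ 10.1   0.1 -96.1]
[ 0.1  -0.39  0.02] [  10.2 -245.5  -96.5]
[ 0.1  -0.39  0.02] [   9.2 -245.8   48.5]
```

```bash
python3 -m inch '[0,-0.4,0,5,0,-50,-1, 0,-0.4,0,10,0,-96,-1, 0,-0.4,0,10,-50,-96,-1, 0,-0.4,0,10,-100,-96,-1, 0,-0.4,0,10,-150,-96,-1, 0,-0.4,0,10,-200,-96,-1, 0,-0.4,0,10,-245,-96,-1, 0,-0.4,0,10,-245,-96,-1]'; python3 -m inch '[0,0,0,0,0,0,-1, 0,0,0,0,0,0,-1]'; python3 lid.py 0,.22,.38 0,.22,.235
```

```text
t: 15.72
position: [0.4826, 0.3313, 0.3735]
tool_rot: [3.127, 0.28, -0.018]
contact_force: [1.1, -0.2, 0.0]
grip_width: 0.005
t: 15.98
position: [0.4847, 0.3278, 0.3756]
tool_rot: [3.128, 0.27, -0.012]
contact_force: [-0.2, 0.8, -0.6]
grip_width: 0.003
case frame [-0.001   0.2182  0.3756]
at [0.4847 0.3278 0.3756] t 15.975 F [-0.2  0.8 -0.6] grip 0.003
[ 0.07  0.45 -0.09] [ 0.9 -1.8 -4.4]
[ 0.07  0.45 -0.09] [  2.1  -2.  140.6]
```

```bash
python3 -m inch '[0,0.4,0,2,-2,50,-1, 0,0.4,0,2,-2,100,-1, 0,0.4,0,2,-2,140,-1, 0,0.4,0,2,-2,140,-1, 0,0.4,0,2,-2,140,-1]'; python3 lid.py 1.72 1.6 1.5 1.4 1.3 1.2 1.1 1.0 .9
```

```text
t: 16.6
position: [0.4865, 0.3309, 0.2381]
tool_rot: [-3.129, -0.271, -0.005]
contact_force: [0.3, -1.2, 0.2]
grip_width: 0.004
case frame [0.0014 0.221  0.2381]
at [0.4865 0.3309 0.2381] t 16.6 F [ 0.3 -1.2  0.2] grip 0.004
[-0.01 -0.17 -0.06] [-1.3 48.9 -0.4]
[-0.01 -0.17 -0.06] [-1.3 70.6 -6. ]
[-0.01 -0.17 -0.06] [-1.3 89.2 -8.6]
[-0.01 -0.17 -0.06] [ -1.2 107.9  -9.3]
[-0.01 -0.17 -0.06] [ -1.2 126.6  -8.2]
[-0.01 -0.17 -0.06] [ -1.2 145.1  -5.2]
[-0.01 -0.17 -0.06] [ -1.2 163.2  -0.4]
[-0.01 -0.17 -0.06] [ -1.2 180.7   6.2]
[-0.01 -0.17 -0.06] [ -1.2 197.5  14.5]
```

```bash
python3 -m inch '[0,0,0,-1,20,0,-1, 0,0,0,-1,35,0,-1, 0,0,0,-1,47,-1,-1, 0,0,0,-1,59,-3,-1, 0,0,0,-1,71,-6,-1, 0,0,0,-1,83,-8,-1, 0,0,0,-1,95,-9,-1, 0,0,0,-1,107,-9,-1]'; python3 lid.py 1.4 1.3 1.2 1.1 1.0 .9 .8 .7
```

```text
t: 17.6
position: [0.5029, 0.2248, 0.2453]
tool_rot: [3.129, 0.273, 0.001]
contact_force: [0.3, 2.5, 3.1]
grip_width: 0.006
case frame [-0.0008  0.1137  0.2453]
at [0.5029 0.2248 0.2453] t 17.6 F [0.3 2.5 3.1] grip 0.006
[ 0.04 -0.02  0.02] [ 0.8  0.5 -2.1]
[ 0.04 -0.02  0.02] [ 0.8 19.2 -1. ]
[ 0.04 -0.02  0.02] [ 0.8 37.7  2. ]
[ 0.04 -0.02  0.02] [ 0.8 55.8  6.9]
[ 0.04 -0.02  0.02] [ 0.8 73.4 13.5]
[ 0.04 -0.02  0.02] [ 0.8 90.1 21.8]
[ 0.04 -0.02  0.02] [  0.8 106.   31.8]
[ 0.04 -0.02  0.02] [  0.8 120.8  43.3]
```

```bash
python3 -m inch '[0,0,0,0,12,-1,-1, 0,0,0,0.8,25,0,-1, 0,0,0,0.8,38,2,-1, 0,0,0,0.8,50,5,-1, 0,0,0,0.8,62,9,-1, 0,0,0,0.8,73,14,-1, 0,0,0,0.8,84,19,-1, 0,0,0,0.8,95,25,-1]'; python3 lid.py  .9 .8 .7 .6 .5 .4 .3 .2 .1 0 0,.006
```

```text
t: 18.6
position: [0.5207, 0.1312, 0.2203]
tool_rot: [3.129, 0.273, 0.003]
contact_force: [-0.3, 0.1, 2.0]
grip_width: 0.001
case frame [0.0005 0.0184 0.2203]
at [0.5207 0.1312 0.2203] t 18.6 F [-0.3  0.1  2. ] grip 0.001
[ 0.08 -0.09  0.01] [-0.5 -5.1 -3.3]
[ 0.08 -0.09  0.01] [-0.5 10.8  6.7]
[ 0.08 -0.09  0.01] [-0.5 25.6 18.2]
[ 0.08 -0.09  0.01] [-0.5 39.1 31.1]
[ 0.08 -0.09  0.01] [-0.6 51.3 45.3]
[ 0.08 -0.09  0.01] [-0.6 62.  60.7]
[ 0.08 -0.09  0.01] [-0.6 71.2 77.1]
[ 0.08 -0.09  0.01] [-0.7 78.6 94.2]
[ 0.08 -0.09  0.01] [ -0.7  88.5 112.1]
[ 0.08 -0.09  0.01] [ -0.7 100.7 130.4]
[ 0.08 -0.09  0.01] [ -0.7 100.7 136.4]
```

```bash
python3 -m inch '[0,0,0,0,8,7,-1, 0,0,0,0,17,14,-1, 0,0,0,0,26,21,-1, 0,0,0,0,34,29,-1, 0,0,0,0,41,37,-1, 0,0,0,0,48,45,-1, 0,0,0,0,54,54,-1, 0,0,0,0,60,63,-1]'; python3 lid.py .4 .3 .2 .1 0 0,.006
```

```text
t: 19.6
position: [0.5302, 0.0726, 0.1565]
tool_rot: [3.129, 0.273, -0.0]
contact_force: [0.9, 0.1, 2.0]
grip_width: 0.008
case frame [-0.0002 -0.041   0.1565]
at [0.5302 0.0726 0.1565] t 19.6 F [0.9 0.1 2. ] grip 0.008
[0.04 0.01 0.02] [ 0.2  2.7 -3.2]
[0.04 0.01 0.02] [ 0.2 11.8 13.1]
[0.04 0.01 0.02] [ 0.2 19.3 30.3]
[0.04 0.01 0.02] [ 0.2 29.2 48.2]
[0.04 0.01 0.02] [ 0.2 41.4 66.5]
[0.04 0.01 0.02] [ 0.2 41.4 72.5]
```

```bash
python3 -m inch '[0,0,0,0,5,9,-1, 0,0,0,0,10,18,-1, 0,0,0,0,14,27,-1, 0,0,0,0,18,36,-1, 0,0,0,0,21,45,-1, 0,0,0,0,24,53,-1, 0,0,0,0,26,59,-1, 0,0,0,0,27,63,-1]'; python3 lid.py 0
```

```text
t: 20.6
position: [0.5347, 0.0464, 0.0937]
tool_rot: [3.129, 0.273, -0.001]
contact_force: [0.3, 0.2, 0.8]
grip_width: 0.005
case frame [-0.0004 -0.0676  0.0937]
at [0.5347 0.0464 0.0937] t 20.6 F [0.3 0.2 0.8] grip 0.005
[0.02 0.04 0.01] [ 0.4 14.9  3.7]
```

Near shut (tip 3.7 mm above the shut face). Pressing down gently until it stops.

```bash
python3 -m inch '[0,0,0,0,0,2,-1, 0,0,0,0,0,4,-1, 0,0,0,0,0,5,-1, 0,0,0,0,0,5,-1]';  python3 -m inch '[0,0,0,0,0,1,-1, 0,0,0,0,0,2,-1, 0,0,0,0,0,2,-1]'
```

```text
t: 21.1
position: [0.5352, 0.0462, 0.0903]
tool_rot: [3.128, 0.273, 0.001]
contact_force: [-2.8, -0.5, 5.9]
grip_width: 0.008
t: 21.48
position: [0.5352, 0.0462, 0.0901]
tool_rot: [3.128, 0.273, 0.0]
contact_force: [-6.0, -0.8, 16.3]
grip_width: 0.005
```

The lid has hit its stop at 90 mm with 16 N. Retreat straight up and check.

```bash
python3 -m inch '[0,0,0,0,0,-10,-1, 0,0,0,0,0,-50,-1, 0,0,0,0,0,-110,-1, 0,0,0,0,0,-170,-1, 0,0,0,0,0,-230,-1, 0,0,0,0,0,-230,-1, 0,0,0,0,0,-230,-1]'; python3 - <<'E'
from plan import *
im=cv2.cvtColor(manip.get_image("side"),cv2.COLOR_RGB2BGR)
x,y,w,h,k=150,100,270,200,2.9
c=cv2.resize(im[y:y+h,x:x+w],None,fx=k,fy=k,interpolation=cv2.INTER_CUBIC)
v,e=box(-.145,.145,-.1025,.1025,.06,.09);p=((proj("side",case2w(q,v))-[x,y])*k+k/2).round().astype(int)
for i,j in e: cv2.line(c,tuple(map(int,p[i])),tuple(map(int,p[j])),(0,255,0),1,cv2.LINE_AA)
cv2.imwrite("pics/final.png",c)
E
```

```text
t: 22.35
position: [0.5347, 0.0466, 0.3167]
tool_rot: [3.129, 0.273, -0.0]
contact_force: [-0.2, 0.3, -0.5]
grip_width: 0.006
```

View pics/final.png

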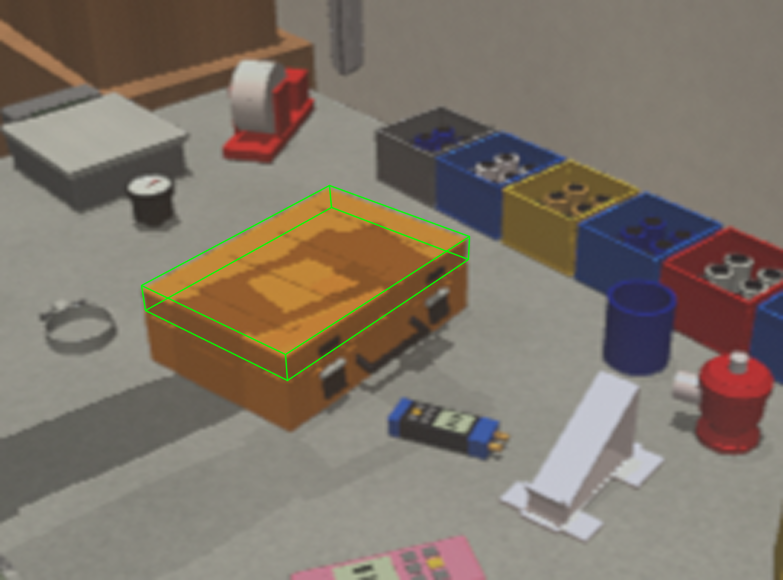

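The lid lies on the shut wireframe (corners (330,187), (468,240), (287,355)), the stand is empty, the bystanders are in place and the arm is clear. Handing in.

```bash
python3 -c "
from workcell import manip
print(manip.job_done())"
```

```text
the job is handed in; nothing more can be done
None
```

The meter is in its pocket with the ports in the notch, the lid is shut with the latches undone, and I handed the job in at about 22 s. No verdict came back.

**What I did**
- **Meter choice:** I took the larger blue-ended meter off the stand and left the pink one and the smaller blue one alone.
- **Grasp:** My first grasp orientation ran joint 6 to its limit, so I turned the tool half a turn and gripped it mirrored.
- **Placing:** I laid the meter in the pocket until it touched the floor at 12 N, then eased off and let go.
- **Lid:** I pushed it over from behind with the closed fingers until it stopped.

**Last checks**
- **Lid:** The fingertips stopped at 90.1 mm under 16 N, against 90 mm for a shut lid, and the final picture matches the shut outline.
- **Meter:** Before closing, the picture showed it flush in the pocket, display up, with both joiners in their bays. The fingertip height at release (20.2 mm, about 21 mm expected) also fits it lying on the floor.
- **Bystanders:** The coupler, clamp, valve and gauge looked undisturbed in the final picture. The gauge box and driver were outside that crop, and I did not look at them again.

**Checks that disagreed or were weak**
- **In-hand check:** Before lowering, two near-end corners in the side view differed by 3–5 pixels from what I expected. I put this down to misreading the wrapped blue cap. The top view agreed, and the meter went in without resistance.
- **Not rechecked:** With the lid shut, the meter and joiners can no longer be seen.

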